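# Feel which lidded jugs hold raw sugar and tip only those into the bowl on the scale

## Robot

A 6-joint arm with a two-finger parallel gripper is mounted at the origin on a cart in front of the work surface, level with it; the furniture and walls round the work are solid. World frame = base frame: x ahead of the robot, y to its left, z up, the work surface at z = 0. Lengths are in m, angles in rad, forces in N, time in s.
With the tool pointing down it reaches from about 0.275 to 0.85 m from the base axis. Payload 19 kg.
Tool frame: the origin (TCP) lies between the finger pads; the fingertips stand 22 mm ahead of it and the grasp point (between the pads) lies 3 mm ahead of it; z points along the fingers, y is the line along which they close (so a half turn about z gives the same grasp; the last joint's range is limited). The gripper opens to 85 mm and grips with 20 to 120 N. Pads are 22 mm wide; open, the fingers measure 114 mm over their backs; the gripper's body (76 mm by 85 mm) begins 54 mm behind the grasp point. The pads swing forward as they close: fully open they stand 13 mm farther back than shut.
Start: joints at [1.015, 0.15, 1.437, -0, 1.554, -0.134], TCP at [0.235, 0.525, 0.253] pointing down, gripper open.
Joint ranges: [-2.8, 2.8], [-0.68, 2.1], [0.12, 2.68], [-1.39, 4.53], [0.16, 2.79], [-2.81, 2.81]. Speed limits (rad/s): [1.89, 1.89, 2.22, 3.01, 3.01, 3.01].

## Interface

Orientations are given as a unit quaternion [w, x, y, z].
In Python, from plant import manip gives the robot as it stands.
- The arm moves only by the tool servo_tool, never from a script. Its argument "plan" is a list of rows, each a list of 6 numbers: the shift along the world's x, y, z scaled (see below), then the turn, a rotation vector about the world's x, y, z scaled (see below). In form: [[x, y, z, ax, ay, az], ...]. A call has exactly 8 rows; each row shifts and turns the commanded pose from where the row before left it; what a row does not reach is not made up. The controller multiplies each number of a shift by 50 mm and each number of a turn by 10 degrees. A row lasts 1/8 s, in which the tool goes at most 62.5 mm and 10.7 degrees, less where a joint would pass 70% of its speed; a pose out of reach is approached as far as the arm can. A call with a number of a shift or a turn outside -1 to 1 is refused whole. A call with a gripper value outside its range is refused whole. "jaw" is the opening, from 0 (shut) to 1 (fully open), set as the call begins (left out, the last holds). The fingers move at their own pace and stop on an object; the grip force is fixed at half the most. Time passes only in rows, so rows that do not move let the fingers close, or fill a call up. It gives the time, the measured TCP pose, the force, the opening and the grip force at its end, in the units of the state.
- manip.sense(): the state, without advancing time (a new reading comes with each control period).
- manip.camera(name): name is "scene" or "side" or "wrist"; returns (picture, depth): 420x560x3 uint8, red, green, blue; 420x560 float32, m along the optical axis (not along the pixel's ray), 0 where there is no reading.
- manip.get_calibration(name): a dict with "mtx" (3x3 intrinsics, pixels), "world_to_cam" (4x4, takes a point from world to camera coordinates); the wrist camera has in their place "tool_from_camera" (4x4, takes a point from camera to tool coordinates, whose origin is the TCP and whose axes are the flange's). Camera axes: x right, y up, looking along -z (the intrinsics and any distortion apply to the point x, -y, -z); pixel columns grow to the right and rows downward; lengths in m; the calibration is good to about 2 mm. A picture is of the moment at which its call begins: read the wrist's pose just before it. get_calibration takes no time and is no camera call.
- manip.close_job(): hands the job in; it is judged then, once.
The state is a dict: "clock": time; "joint_pos": joint angles; "qd": joint speeds; "tau": joint torques, N m; "tool_pos": TCP position; "ee_rot": TCP orientation; "contact_force": force on the tool from outside, world axes, zero at the start; "torque": the same for the moment, N m; "finger_gap": finger opening in m; "finger_force": force on a finger pad.
Only numpy, scipy, OpenCV 4.12 (cv2) and the standard library are available. Lean on these libraries where they do the work, as an engineer would, in place of code of your own. Each camera call takes 0.05 s, during which the arm holds its last target. There are 200 camera calls.

## Task

Each of the three lidded steel jugs holds either heavy balls of raw cane sugar or just a couple of light walnuts, and I want the scale to show how much sugar we have left. Lift each jug by its handle to feel which it is, tip every jug of sugar out into the mixing bowl on the scale and stand it back upright where it stood; all the sugar but no walnut may end in the bowl, and the bowl stays on the scale and everything else where it is.

Things in the scene. Friction and masses are not known exactly. Their poses are not given: they have to be found in the camera images.
- jug_a: one of three alike steel jugs, 110 mm tall, 63 mm across the base, 81 at the mouth, 118 tall with shut lid. Origin: centre of the underside; z up, +x towards the handle: a D-shaped strap 14 mm wide (along y), upright bar at x = 61 to 73, z = 27 to 113 mm, top bar from wall to upright at z = 101 to 113. Pinch it across its width from above, e.g. at x = 66, z = 97; leaning out over the handle is fine
- jug_b: a jug just like jug_a, same frame. All jugs: the steel lid is hinged at the rim above the handle, swings freely by up to 1.4 rad, falls shut by itself and hangs open when the jug is tipped past the level towards -x (away from the handle). The sugar balls (44 mm across) roll out over the lip at x = -40, z = 110 mm when the jug is tipped 100 to 115 degrees from upright
- jug_c: a jug just like jug_a, same frame. All jugs: one with walnuts (two of 12 g) weighs 0.24 to 0.28 kg in all, one with sugar holds two balls of 68 g and weighs 0.35 to 0.40 kg. One or more hold sugar, whatever their place or name; it cannot be seen, only felt by lifting. Grip the handle firmly (about 70 N) so that the jug does not turn in the fingers
- scale: white mechanical kitchen scale, 150 x 170 mm body, 42 mm tall, fixed to the worktop, with a slanted dial on its front (-x) side. Origin: centre under its body; z up. Its round steel platform (160 mm across, top at z = 62 mm when unloaded) is centred 12 mm behind the origin (+x)
- platform (a joint): how far the scale's sprung platform is pressed down (m): 0 empty, 2.0 mm per 0.1 kg (500 N/m), stop at 20 mm. The bowl alone gives 6.9 mm and each sugar ball adds 1.3 mm; the red pointer on the dial turns with it
- mixing_bowl: dark green mixing bowl, 241 mm across the rim, 102 mm tall, 0.35 kg, standing loose on the scale's platform, so that its rim is about 0.16 m above the worktop. Origin: centre of the underside; z up
- lemon: lemon lying on the worktop behind the jugs, 78 x 55 x 56 mm, a bystander. Origin: its underside
- mandarin: mandarin on the worktop, 64 mm across, 54 mm tall, a bystander. Origin: its underside
- mug_white: white mug to the right of the jugs, 90 x 121 x 98 mm with its handle, a bystander. Origin: its underside

How it is judged:
By the outcome, as a careful person would: the job done as asked, in the order asked, and still so for the second after the job is handed in, with the robot touching nothing.
It also fails if it takes over 72 s, if anything falls off the work surface, if the arm or the gripper's body presses on something with over 40 N, if the wrist force passes 120 N, or if a joint passes its speed limit or range.

## Working session

There is one attempt and no reset: what is moved stays moved. The work goes in short steps, Python scripts to look and compute and a tool call to move; the robot and the scene stay as the last step left them, time stands still between calls to the robot, and variables do not carry over. Pictures are saved under pics/ and viewed, at most 10 in all, crops included, and the job is handed in when it is done.

Besides the shell and the picture viewer there is one more tool, called after "Emit:" by a JSON object that holds its "api" and its "payload", one argument or row to a line. servo_tool: Moves the arm, as the interface text tells. Shifts and turns lie within -1 to 1; 1 stands for 50 mm of shift or 10 degrees of turn. Its arguments: {"type":"object","properties":{"plan":{"type":"array"},"jaw":{"type":"number"}},"required":["plan"]}

```bash
mkdir -p pics; cat > h.py <<'E'
import numpy as np, cv2
from plant import manip
def grab(name):
    p,d=manip.camera(name); c=manip.get_calibration(name); return p,d,c
def cloud(d,c):
    K=np.array(c["mtx"]);h,w=d.shape
    u,v=np.meshgrid(np.arange(w),np.arange(h))
    P=np.stack([(u-K[0,2])/K[0,0]*d,-(v-K[1,2])/K[1,1]*d,-d,np.ones_like(d)],-1)
    W=P@np.linalg.inv(np.array(c["world_to_cam"])).T
    W[d<=0]=np.nan
    return W[...,:3]
E
python3 - <<'E'
from h import *
s=manip.sense();print(s)
for n in("scene","side"):
    p,d,c=grab(n); np.savez(n,p=p,d=d,W=cloud(d,c)); cv2.imwrite(f"pics/{n}.png",p[...,::-1]); print(c,(d>0).mean())
E
```

```text
{'clock': 0.0, 'joint_pos': array([ 1.01501177e+00,  1.50979879e-01,  1.43806527e+00, -6.80338594e-06,
        1.55376060e+00, -1.33989671e-01]), 'qd': array([-9.13247497e-05,  4.87586615e-04, -1.01962900e-03, -5.04358951e-04,
        2.08090630e-03, -7.53361255e-04]), 'tau': array([-1.03783743e-03, -7.13053250e+01, -5.70865989e+01, -1.87090968e-04,
        9.07306094e-03, -1.32533975e-05]), 'tool_pos': array([0.23529988, 0.52440653, 0.25266188]), 'ee_rot': array([-2.01867228e-04,  2.09337444e-01,  9.77843273e-01, -5.71980573e-04]), 'contact_force': array([-0.01516595,  0.0875065 , -0.86269362]), 'torque': array([-0.00853635, -0.03885636, -0.06048308]), 'finger_force': 0.0, 'finger_gap': 0.08565587105069351}
{'mtx': array([[406.74947586,   0.        , 278.47033724],
       [  0.        , 406.74947586, 201.58924669],
       [  0.        ,   0.        ,   1.        ]]), 'world_to_cam': array([[ 0.67822445, -0.734487  , -0.02324741, -0.46769028],
       [ 0.47844043,  0.41733733,  0.77260877, -0.21784311],
       [-0.55776909, -0.53512466,  0.63445665, -0.9572828 ],
       [ 0.        ,  0.        ,  0.        ,  1.        ]])} 0.9883715986394558
{'mtx': array([[424.58919427,   0.        , 283.21624464],
       [  0.        , 424.58919427, 202.16824515],
       [  0.        ,   0.        ,   1.        ]]), 'world_to_cam': array([[-0.99849691,  0.05372964, -0.01081904,  0.49954629],
       [-0.03759063, -0.52769937,  0.84859903, -0.15443325],
       [ 0.03988572,  0.84773021,  0.52892592, -0.92133874],
       [ 0.        ,  0.        ,  0.        ,  1.        ]])} 0.9573384353741496
```

View pics/scene.png

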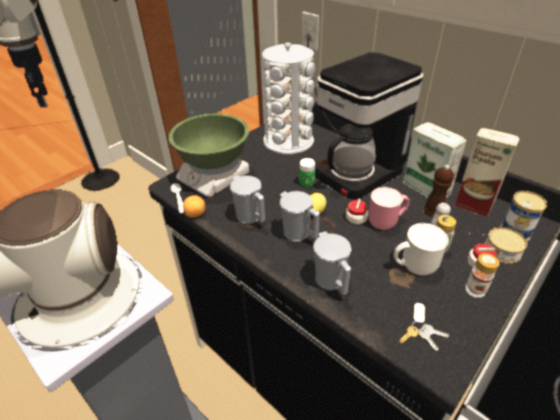

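View pics/side.png

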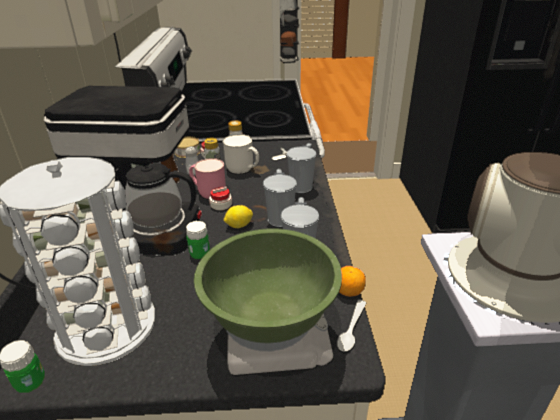

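The scene view shows the bowl at (210,140). The jugs are at (247,200), (297,217) and (332,262), with their handles towards the lower right. Next I'll measure them.

```bash
python3 - <<'E'
from h import *
S=np.load("scene.npz");D=np.load("side.npz")
A=np.concatenate([S["W"].reshape(-1,3),D["W"].reshape(-1,3)]);C=np.concatenate([S["p"].reshape(-1,3),D["p"].reshape(-1,3)])
W=S["W"]
seeds=[W[r,c] for c,r in((247,185),(297,202),(332,246))]
print("seeds",np.round(seeds,3))
def dump(m,f):
    pass
for s in seeds:
    k=(np.hypot(A[:,0]-s[0],A[:,1]-s[1])<0.13)&(A[:,2]>0.102)&(A[:,2]<0.125)&(C.max(1).astype(int)-C.min(1)<40)
    P=A[k]
    # drop to cluster by raster
    g=((P[:,:2]-s[:2]+0.15)/0.002).astype(int); im=np.zeros((150,150),np.uint8); im[g[:,1],g[:,0]]=1
    im=cv2.morphologyEx(im,cv2.MORPH_CLOSE,np.ones((5,5)));n,L=cv2.connectedComponents(im); l=L[g[:,1],g[:,0]]
    near=l==np.bincount(l[np.hypot(*(P[:,:2]-s[:2]).T)<.02]).argmax(); Q=P[near]
    # disc: lid top
    m=(L==l[near][0]).astype(np.uint8); o=cv2.morphologyEx(m,cv2.MORPH_OPEN,cv2.getStructuringElement(cv2.MORPH_ELLIPSE,(19,19)))
    cs=max(cv2.findContours(o,0,1)[0],key=cv2.contourArea); (cx,cy),r=cv2.minEnclosingCircle(cs)
    c0=np.array([cx,cy])*.002-.15+s[:2]+.001
    h=Q[np.hypot(*(Q[:,:2]-c0).T)>.047][:,:2]; hm=h.mean(0)-c0
    print("disc",c0.round(4),"r",r*.002,"handle",(h.mean(0)).round(4),len(h),"yaw",np.degrees(np.arctan2(hm[1],hm[0])).round(1),np.percentile(Q[:,2],[2,50,98]).round(4))
    cv2.imwrite(f"/tmp/m{cx}.png",m*255)
# bowl rim
hsv=cv2.cvtColor(C[None],cv2.COLOR_RGB2HSV)[0]
g=(hsv[:,0]>30)&(hsv[:,0]<55)&(hsv[:,1]>60)&(A[:,2]>0.05)&(A[:,2]<.2)&(np.abs(A[:,0]-.4)<.4)&(A[:,1]>.1)
P=A[g]; top=P[P[:,2]>np.percentile(P[:,2],99.5)-.012]
M=np.c_[2*top[:,:2],np.ones(len(top))];x=np.linalg.lstsq(M,(top[:,:2]**2).sum(1),rcond=None)[0]
print("bowl",x[:2],np.sqrt(x[2]+x[:2]@x[:2]),np.percentile(P[:,2],99.5),len(top),top.min(0),top.max(0))
# obstacles list: height map of worktop
k=(A[:,2]>.03)&(A[:,2]<.6)&(A[:,0]>.1)&(A[:,0]<.95)&(np.abs(A[:,1])<.85)
g=np.floor(A[k][:,:2]/.04).astype(int);H={}
for a,z in zip(map(tuple,g),A[k][:,2]):H[a]=max(H.get(a,0),z)
print("rows x from .88 down to .12, cols y .84..-.6 (cm)")
for i in range(22,2,-1):print("%.2f"%(i*.04)," ".join("%2d"%round(H.get((i,j),0)*100) for j in range(20,-16,-1)))
E
```

```text
seeds [[ 0.454 -0.107  0.115]
 [ 0.489 -0.252  0.114]
 [ 0.423 -0.411  0.115]]
disc [ 0.4555 -0.0959] r 0.046173782348632814 handle [ 0.4497 -0.1414] 110 yaw -97.3 [0.1037 0.1136 0.1171]
disc [ 0.4935 -0.2438] r 0.04501130676269531 handle [ 0.4898 -0.2913] 100 yaw -94.4 [0.1032 0.1133 0.117 ]
disc [ 0.4251 -0.4071] r 0.04802102661132813 handle [ 0.402  -0.4558] 138 yaw -115.3 [0.1039 0.1134 0.1171]
bowl [0.53032026 0.13729224] 0.11306551517956023 0.15757837994116308 2422 [0.40759784 0.10005942 0.14560622] [0.65184478 0.25617494 0.16001543]
rows x from .88 down to .12, cols y .84..-.6 (cm)
0.88  0  0  0  0  0  0  0  0  0  0  0  0  0  0  0  8 32 32 32 32 32  0  0 30 34 34 34 34 34 33 19 19 19 24 24 24
0.84  0  0  0  0  0  0  0  0  0  0  0  0  0  0  0  0 32 32 35 32 32 23  0 33 34 34 34 35 34 19 19 19 19 23 23 20
0.80  0  0  0  0  0  0  0  0  0  0  0  0  0  0  0  0 53 32 35 32 32  0  0 34 34 34 34 35 35  0  0  0 16 16  0  0
0.76  0  0  0  0  0  0  0  0  0  0  0  0  0  0  0 57 57 32 32 32 32  0  0 34 35 35 35 35 34  0  0  0 15 15  9  0
0.72  0  0  0  0  0  0  0  0  0  0  0  0  0  0  0 57
[... 1055 characters left out ...]
0  0 12 12 12  0  0  0
0.32  0  0  0  0  0  0  0  0  0  0  0  0  0  0  0  0  0  0  0  5  5  4  0  0  0  0  0  0  0  0  0  0  0  0  0  0
0.28  0  0  0  0  0  0  0  0 51 52  0  0  0  0  0  0  0  0  0  0  0  0  0  0  0  0  0  0  0  0  0  0  0  0  0  0
0.24  0  0  0  0  0  0 33 40 48 52 53 53  0  0  0  0  0  0  0  0  0  0  0  0  0  0  0  0  0  0  0  0  0  0  0  0
0.20  0  0  0  0  0  0  0 41 48 48 51 55 55  0  0  0  0  0  0  0  0  0  0  0  0  0  0  0  0  0  0  0  0  0  0  0
0.16  0  0  0  0  0  0  0 43 47 35  0 51 56 56  0  0  0  0  0  0  0  0  0  0  0  0  0  0  0  0  0  0  0  0  0  0
0.12  0  0  0  0  0  0  0  0  0  0  0  0 52 55  0  0  0  0  0  0 20 20  0  0  0  0  0  0  0  0  0  0  0  0  0  0
```

```bash
python3 - <<'E'
from h import *
from scipy.optimize import least_squares
S=np.load("scene.npz");D=np.load("side.npz")
A=np.concatenate([S["W"].reshape(-1,3),D["W"].reshape(-1,3)]);C=np.concatenate([S["p"].reshape(-1,3),D["p"].reshape(-1,3)]).astype(int)
src=np.r_[np.zeros(S["d"].size),np.ones(D["d"].size)]
grey=np.ptp(C,axis=1)<40
for c0 in([.4555,-.0959],[.4935,-.2438],[.4251,-.4071]):
    c=np.array(c0)
    for it in range(4):
        d=A[:,:2]-c;R=np.hypot(*d.T)
        k=grey&(A[:,2]>.02)&(A[:,2]<.095)&(R<.046)&(R>.022)
        P=A[k]; rz=.0315+.009*P[:,2]/.11
        f=least_squares(lambda q:np.hypot(P[:,0]-q[0],P[:,1]-q[1])-rz,c,loss="soft_l1",f_scale=.002); c=f.x
    d=A[:,:2]-c;R=np.hypot(*d.T)
    h=grey&(A[:,2]>.02)&(A[:,2]<.118)&(R>.052)&(R<.078)&(d[:,1]<0)
    top=h&(A[:,2]>.103)
    out=[]
    for m in(h,top,top&(src==0),top&(src==1)):
        q=d[m]; out.append((m.sum(),np.degrees(np.arctan2(q[:,1].mean(),q[:,0].mean())).round(1) if m.sum() else None))
    q=d[h]; a=np.arctan2(q[:,1],q[:,0])
    # lateral extents about direction
    t=np.radians(out[1][1]); lat=-np.sin(t)*d[top][:,0]+np.cos(t)*d[top][:,1]
    print(c.round(4),len(P),"sd",np.std(f.fun).round(4),[(int(((src==i)&k).sum())) for i in(0,1)],out,"lat",np.percentile(lat,[5,50,95]).round(4),"maxR",R[top].max().round(4))
E
```

```text
[ 0.4565 -0.0971] 580 sd 0.0017 [454, 126] [(np.int64(195), np.float64(-99.5)), (np.int64(67), np.float64(-98.5)), (np.int64(45), np.float64(-99.3)), (np.int64(22), np.float64(-96.5))] lat [-0.0058 -0.0001  0.0068] maxR 0.0736
[ 0.494  -0.2432] 1066 sd 0.0014 [520, 546] [(np.int64(208), np.float64(-93.8)), (np.int64(63), np.float64(-93.3)), (np.int64(49), np.float64(-94.2)), (np.int64(14), np.float64(-90.1))] lat [-0.0056 -0.0005  0.0078] maxR 0.0736
[ 0.4253 -0.4081] 1043 sd 0.0018 [532, 511] [(np.int64(250), np.float64(-116.6)), (np.int64(82), np.float64(-116.0)), (np.int64(70), np.float64(-116.2)), (np.int64(12), np.float64(-115.3))] lat [-0.0053 -0.0003  0.0069] maxR 0.0743
```

Emit:
{"api": "servo_tool", "payload": {
  "plan": [
    [0.6,-1,0.2,0,0,0],
    [0.6,-1,0.2,0,0,0],
    [0.6,-1,0.2,0,0,0],
    [0.6,-1,0,0,0,0],
    [0.4,-1,0,0,0,0],
    [0.2,-1,0,0,0,0],
    [0,-1,0,0,0,0],
    [0,-1,0,0,0,0]
  ],
  "jaw": 1
}}

```text
clock: 1.1
tool_pos: [0.3851, 0.123, 0.283]
ee_rot: [-0.0, 0.209, 0.978, -0.0]
contact_force: [1.2, 0.7, 0.6]
finger_gap: 0.0851
finger_force: 0.0
```

Emit:
{"api": "servo_tool", "payload": {
  "plan": [
    [0.14,-0.8,-0.2,0,0,-0.93],
    [0.14,-0.8,-0.2,0,0,-0.93],
    [0.14,-0.8,-0.2,0,0,-0.93],
    [0.14,-0.8,-0.2,0,0,-0.93],
    [0.14,-0.8,-0.2,0,0,-0.93],
    [0.14,-0.8,-0.3,0,0,-0.93],
    [0.14,-0.8,-0.4,0,0,-0.93],
    [0.14,-0.85,-0.5,0,0,-0.93]
  ],
  "jaw": 0.7
}}

```text
clock: 2.1
tool_pos: [0.4415, -0.1993, 0.1727]
ee_rot: [0.0, 0.76, 0.65, 0.0]
contact_force: [0.9, 0.1, -0.3]
finger_gap: 0.0596
finger_force: 0.0
```

Emit:
{"api": "servo_tool", "payload": {
  "plan": [
    [0,0,0,0.84,-0.13,0],
    [0,0,0,0.84,-0.13,0],
    [0,0,0,0.79,-0.11,0],
    [0,0,0,0,0,0],
    [0,0,0,0,0,0],
    [0,0,0,0,0,0],
    [0,0,0,0,0,0],
    [0,0,0,0,0,0]
  ]
}}

```text
clock: 3.1
tool_pos: [0.4415, -0.1976, 0.1735]
ee_rot: [-0.141, 0.74, 0.637, 0.164]
contact_force: [0.5, -0.2, 0.1]
finger_gap: 0.0598
finger_force: 0.0
```

```bash
cat >> h.py <<'E'
def wlog(n=8):
    F=[];T=[]
    for i in range(n):
        s=manip.sense();F.append(s["contact_force"]);T.append(s["torque"]);manip.camera("side")
    F=np.array(F);T=np.array(T)
    print("F",F.mean(0).round(3),"sd",F.std(0).round(3),"T",T.mean(0).round(3),"sd",T.std(0).round(3))
    show()
def show():
    s=manip.sense();print("t",s["clock"],"q",s["joint_pos"].round(4).tolist(),"p",s["tool_pos"].round(4).tolist(),"Q",s["ee_rot"].round(4).tolist(),"gap",s["finger_gap"],"ff",s["finger_force"])
    import json;open("log.jsonl","a").write(json.dumps([s["joint_pos"].tolist(),s["tool_pos"].tolist(),s["ee_rot"].tolist()])+"\n")
E
python3 - <<'E'
from h import *
wlog(8)
p,d,c=grab("wrist");cv2.imwrite("pics/w1.png",p[...,::-1]);print(c["tool_from_camera"])
E
```

```text
F [-0.075 -0.115 -0.101] sd [0.433 0.458 0.609] T [-0.199  0.036 -0.032] sd [0.029 0.027 0.018]
t 3.5 q [-0.7981, 0.1237, 1.6907, 0.3431, 1.5999, -0.6856] p [0.4414, -0.198, 0.1732] Q [-0.1412, 0.7401, 0.6367, 0.1637] gap 0.06002995034415051 ff 0.0
[[ 9.03520384e-05  9.47605742e-01  3.19442249e-01  8.17375613e-02]
 [ 9.99999386e-01  2.67069961e-04 -1.07508951e-03  2.33819776e-04]
 [-1.10407442e-03  3.19442150e-01 -9.47605136e-01 -1.20303232e-01]
 [ 0.00000000e+00  0.00000000e+00  0.00000000e+00  1.00000000e+00]]
```

View pics/w1.png

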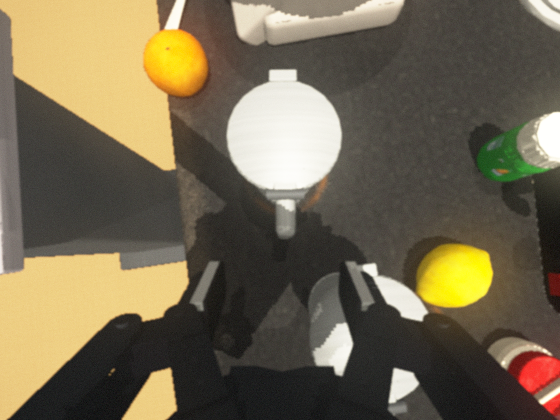

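Wrist view: the handle of jug A at (285,216) is centred between the fingers (205 to 358), and the lid is at (284,135). Descend, pinch and lift.

Emit:
{"api": "servo_tool", "payload": {
  "plan": [
    [0.04,0.22,-0.48,0,0,0],
    [0.03,0.22,-0.48,0,0,0],
    [0.03,0.22,-0.5,0,0,0],
    [0,0,0,0,0,0],
    [0,0,0,0,0,0],
    [0,0,0,0,0,0],
    [0,0,0,0,0,0],
    [0,0,0,0,0,0]
  ]
}}

```text
clock: 4.55
tool_pos: [0.4465, -0.1651, 0.1005]
ee_rot: [-0.141, 0.74, 0.637, 0.164]
contact_force: [0.1, 0.0, 0.5]
finger_gap: 0.0597
finger_force: 0.0
```

Emit:
{"api": "servo_tool", "payload": {
  "plan": [
    [0,0,0,0,0,0],
    [0,0,0,0,0,0],
    [0,0,0,0,0,0],
    [0,0,0,0,0,0],
    [0,0,0,0,0,0],
    [0,0,0,0,0,0],
    [0,0,0,0,0,0],
    [0,0,0,0,0,0]
  ],
  "jaw": 0
}}

```text
clock: 5.55
tool_pos: [0.4465, -0.1651, 0.1004]
ee_rot: [-0.141, 0.74, 0.637, 0.164]
contact_force: [2.0, -3.3, 5.4]
finger_gap: 0.0129
finger_force: 59.2
```

```bash
python3 - <<'E'
from h import *
wlog(2)
E
```

```text
F [ 1.589 -3.087  5.54 ] sd [0.401 0.249 0.101] T [-0.238 -0.152 -0.159] sd [0.008 0.014 0.004]
t 5.65 q [-0.7458, 0.1649, 1.8047, 0.3601, 1.4368, -0.6925] p [0.4465, -0.165, 0.1004] Q [-0.1411, 0.7401, 0.6368, 0.1638] gap 0.01304607279004621 ff 59.261317402124405
```

Emit:
{"api": "servo_tool", "payload": {
  "plan": [
    [0,0,0.3,0,0,0],
    [0,0,0.5,0,0,0],
    [0,0,0.5,0,0,0],
    [0,0,0.3,0,0,0],
    [0,0,0,0,0,0],
    [0,0,0,0,0,0],
    [0,0,0,0,0,0],
    [0,0,0,0,0,0]
  ]
}}

```text
clock: 6.65
tool_pos: [0.4463, -0.1648, 0.1798]
ee_rot: [-0.142, 0.74, 0.637, 0.164]
contact_force: [0.7, -0.8, -4.0]
finger_gap: 0.0132
finger_force: 58.7
```

```bash
python3 - <<'E'
from h import *
wlog(8)
p,d,c=grab("side");cv2.imwrite("pics/s2.png",p[120:320,180:420,::-1])
E
cat > kin.py <<'E'
# fit of a 6R arm: q1 about z, q2,q3 pitch, q4 forearm roll, q5 pitch, q6 roll
import numpy as np,json
from scipy.spatial.transform import Rotation as R
from scipy.optimize import least_squares
def fk(q,k):
    h,a,off,L1,b,L2,Dt,s1,s4,s6,o6=k
    Ry=lambda t:R.from_euler("y",t);Rz=lambda t:R.from_euler("z",t)
    r=Rz(q[0]);p=r.apply([a,off,0])+[0,0,h]
    r=r*Ry(q[1]);p=p+r.apply([0,0,L1])
    r=r*Ry(q[2]);p=p+r.apply([b,0,L2]); r=r*Rz(s4*q[3])
    r=r*Ry(q[4]);p=p+r.apply([0,0,Dt]); r=r*Rz(s6*q[5]+o6)
    return p,r
def load():
    L=[json.loads(l) for l in open("log.jsonl")]
    L.append([[1.01501,.15098,1.43807,0,1.55376,-.13399],[.2353,.52441,.25266],[0,.20934,.97784,0]])
    return L
def fit():
    L=load();best=None
    for s4 in(1,-1):
     for s6 in(1,-1):
      for o6 in(np.pi/2,-np.pi/2,0,np.pi):
       def res(x):
        o=[]
        for q,p,Q in L:
            P,r=fk(q,list(x)+[1,s4,s6,o6]);o+=list((P-p)*10)+list((R.from_quat(np.roll(Q,-1)).inv()*r).as_rotvec())
        # weak prior
        return np.array(o+list((x-x0)*.01))
       x0=np.array([.3,0,.07,.4,0,.4,.25])
       f=least_squares(res,x0)
       if best is None or f.cost<best[0]:best=(f.cost,list(f.x)+[1,s4,s6,o6],np.abs(f.fun[:-7]).max())
    return best
if __name__=="__main__":
    b=fit();print(b)
E
python3 kin.py
```

```text
F [ 0.043 -0.394 -3.642] sd [0.436 0.521 0.233] T [-0.685  0.113 -0.018] sd [0.025 0.031 0.021]
t 7.05 q [-0.7457, 0.0869, 1.7165, 0.3568, 1.5928, -0.6341] p [0.4464, -0.165, 0.1803] Q [-0.1412, 0.7401, 0.6368, 0.1637] gap 0.012793412240302605 ff 58.67316797375679
(np.float64(2.8885623882509247e-06), [np.float64(0.16084871676952137), np.float64(6.165968416844891e-06), np.float64(0.07679956721215976), np.float64(0.47776427566198326), np.float64(0.07091077838515551), np.float64(0.49950252126517597), np.float64(0.30050234149219707), 1, 1, 1, 1.5707963267948966], np.float64(0.0012064354352924957))
```

View pics/s2.png

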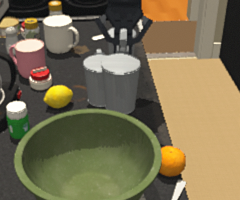

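Jug A weighs about 0.36 kg, so it holds sugar. Next I'll check the pour pose against a fitted kinematic model.

```bash
cat > ik.py <<'E'
from kin import *
K=fit()[1]
lo=np.array([-2.8,-.68,.12,-1.39,.16,-2.81]);hi=np.array([2.8,2.1,2.68,4.53,2.79,2.81])
def toolR(f,L,th):
    # f: azimuth pour direction (deg) = jug yaw+180 ; L lean ; th tip
    f=np.radians(f);F=np.array([np.cos(f),np.sin(f),0]);U=np.array([0,0,1.]);a=np.radians(L-th)
    z=np.sin(a)*F-np.cos(a)*U; y=np.array([np.sin(f),-np.cos(f),0]) # jug y when tool y=(.99,-.15) for f=81.5
    return R.from_matrix(np.c_[np.cross(y,z),y,z])
def tcp_for_lip(lip,f,th):
    f=np.radians(f);F=np.array([np.cos(f),np.sin(f),0]);U=np.array([0,0,1.]);t=np.radians(th)
    jx=-F*np.cos(t)+U*np.sin(t); jz=F*np.sin(t)+U*np.cos(t)
    return np.array(lip)+jx*.1085+jz*(-.010)   # TCP at x=.0685,z=.100 ; lip x=-.04,z=.11
def ik(p,r,q0):
    def res(q):
        P,rr=fk(q,K);return np.r_[(P-p)*5,(r.inv()*rr).as_rotvec()]
    f=least_squares(res,np.clip(q0,lo+1e-3,hi-1e-3),bounds=(lo,hi));return f.x,np.abs(f.fun).max()
E
python3 - <<'E'
from ik import *
q0=[-0.7457, 0.0869, 1.7165, 0.3568, 1.5928, -0.6341]
B=np.array([.530,.137])
for f0 in range(-180,180,20):
    f=f0+1.5;F=np.array([np.cos(np.radians(f)),np.sin(np.radians(f))])
    q=q0;best=9
    for s in range(6):
        qs=np.array(q0) if s==0 else lo+(hi-lo)*np.random.default_rng(s).random(6)
        x,e=ik(tcp_for_lip([*(B-.05*F),.20],f,110),toolR(f,25,110),qs)
        if e<best:best,q=e,x
    print(f,"err",round(best,3),np.round(q,2))
E
```

```text
-178.5 err 0.0 [ 0.2  -0.3   2.33  3.59  0.41  1.17]
-158.5 err 0.0 [-0.15 -0.33  2.35  2.1   0.62  2.46]
-138.5 err 0.0 [-0.38 -0.19  2.25  1.72  1.12  2.64]
-118.5 err 0.0 [-0.45  0.01  2.08  1.52  1.49  2.63]
-98.5 err 0.0 [-0.42  0.2   1.86  1.36  1.77  2.62]
-78.5 err 0.0 [-0.35  0.37  1.64  1.23  2.03  2.6 ]
-58.5 err 0.0 [-0.26  0.52  1.42  1.11  2.27  2.57]
-38.5 err 0.0 [-0.15  0.64  1.22  0.98  2.5   2.5 ]
-18.5 err 0.0 [-0.04  0.74  1.07  0.75  2.71  2.3 ]
1.5 err 0.069 [0.08 0.76 1.   0.21 2.79 1.78]
21.5 err 0.024 [ 0.21  0.79  0.97 -0.57  2.79  1.01]
41.5 err 0.0 [ 0.31  0.76  1.03 -0.95  2.63  0.64]
61.5 err 0.0 [ 0.42  0.67  1.17 -1.11  2.4   0.52]
81.5 err 0.0 [ 0.51  0.56  1.36 -1.22  2.15  0.48]
101.5 err 0.0 [ 0.59  0.42  1.57 -1.33  1.88  0.47]
121.5 err 0.064 [ 0.62  0.24  1.76 -1.39  1.6   0.44]
141.5 err 0.068 [0.59 0.07 2.06 4.53 1.26 0.6 ]
161.5 err 0.0 [ 0.48 -0.13  2.21  4.37  0.86  0.6 ]
```

Emit:
{"api": "servo_tool", "payload": {
  "plan": [
    [0.2,0.2,0.9,0,0,0],
    [0.2,0.5,0.8,0,0,0],
    [0.2,0.8,0.7,0,0,0],
    [0.2,0.9,0.5,0,0,0],
    [0.2,0.9,0.3,0,0,0],
    [0.2,0.9,0,-0.59,0.09,0],
    [0.2,0.8,0,-0.79,0.12,0],
    [0.2,0.6,0,-0.99,0.15,0]
  ]
}}

```text
clock: 8.1
tool_pos: [0.5264, 0.1162, 0.341]
ee_rot: [-0.004, 0.758, 0.652, 0.005]
contact_force: [0.7, -0.9, -3.8]
finger_gap: 0.0127
finger_force: 59.3
```

Emit:
{"api": "servo_tool", "payload": {
  "plan": [
    [0,0,0,-0.99,0.15,0],
    [0,0,0,-0.99,0.15,0],
    [0,0,0,-0.99,0.15,0],
    [0,0,0,-0.89,0.13,0],
    [0,0,-0.1,-0.79,0.12,0],
    [0,0,-0.1,-0.69,0.1,0],
    [0,0,-0.1,-0.59,0.09,0],
    [0,0,-0.1,-0.59,0.09,0]
  ]
}}

```text
clock: 9.1
tool_pos: [0.5264, 0.1155, 0.3198]
ee_rot: [0.351, 0.639, 0.55, -0.408]
contact_force: [0.3, -0.1, -3.3]
finger_gap: 0.013
finger_force: 59.7
```

Emit:
{"api": "servo_tool", "payload": {
  "plan": [
    [0,0,-0.1,-0.59,0.09,0],
    [0,0,-0.1,-0.59,0.09,0],
    [0,0,-0.1,-0.59,0.09,0],
    [0,0,0,-0.5,0.07,0],
    [0,0,0,0,0,0],
    [0,0,0,0,0,0],
    [0,0,0,0,0,0],
    [0,0,0,0,0,0]
  ]
}}

```text
clock: 10.1
tool_pos: [0.5264, 0.115, 0.3058]
ee_rot: [0.453, 0.547, 0.469, -0.525]
contact_force: [0.8, 0.2, -1.7]
finger_gap: 0.0128
finger_force: 60.2
```

```bash
python3 - <<'E'
from h import *
show()
p,d,c=grab("side");cv2.imwrite("pics/s3.png",p[100:400,100:460,::-1])
E
```

```text
t 10.1 q [0.5154, 0.5731, 1.3636, -1.2551, 2.1682, 0.4793] p [0.5264, 0.115, 0.3058] Q [0.4527, 0.5468, 0.4692, -0.5252] gap 0.012812868135632838 ff 60.179325342178345
```

View pics/s3.png

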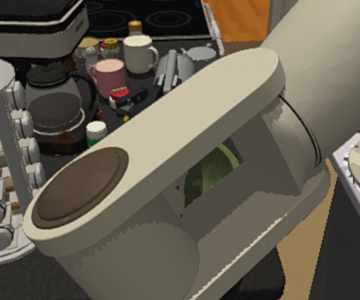

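The arm blocks this view, with the wrist over the bowl at the lower centre. The force dropped to 1.7 N, so I'll confirm with averaged readings and the scene camera.

```bash
python3 - <<'E'
from h import *
wlog(7)
p,d,c=grab("scene");cv2.imwrite("pics/s4.png",cv2.resize(p[90:260,120:320,::-1],None,fx=3,fy=3))
E
```

```text
F [-0.344  0.096 -2.443] sd [0.574 0.586 0.365] T [ 0.953 -0.134 -0.015] sd [0.023 0.014 0.018]
t 10.5 q [0.5155, 0.5742, 1.3641, -1.2556, 2.1684, 0.4793] p [0.5264, 0.1151, 0.3053] Q [0.4528, 0.5462, 0.4692, -0.5258] gap 0.013157355496977177 ff 60.179762206971645
```

View pics/s4.png

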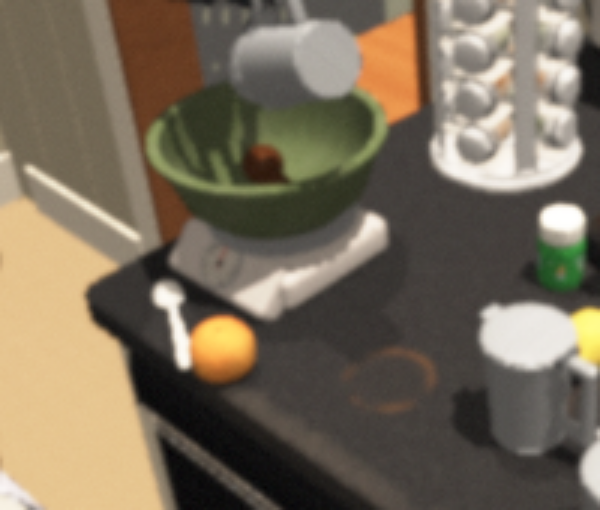

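One red-brown ball shows in the bowl at crop (265,165), and the spot where the jug stood is marked at (390,380). I'll use the platform sink to check that both balls are out.

```bash
cat >> h.py <<'E'
def sink(name="scene",D=None):
    S=np.load(name+".npz"); 
    p,d,c=grab(name)
    hsv=cv2.cvtColor(p,cv2.COLOR_RGB2HSV).astype(int);h0=cv2.cvtColor(S["p"],cv2.COLOR_RGB2HSV).astype(int)
    W=cloud(d,c)
    def rim(W,h):
        m=(h[...,0]>30)&(h[...,0]<55)&(h[...,1]>60)&(W[...,2]>.13)&(W[...,2]<.175)&(W[...,1]<.29)&(W[...,1]>0)&(W[...,0]>.38)&(W[...,0]<.68)
        P=W[m]; az=np.arctan2(P[:,1]-.137,P[:,0]-.53); b=((az+np.pi)/.2618).astype(int)
        return {i:(np.percentile(P[b==i][:,2],90)) for i in range(24) if (b==i).sum()>15}
    a,b=rim(S["W"],h0),rim(W,hsv);k=[i for i in a if i in b]
    x=np.array([a[i]-b[i] for i in k])*1000
    print(name,"rim sink mm median",np.median(x).round(2),x.round(1))
    brown=(p[...,0].astype(int)>1.8*p[...,1])&(W[...,2]>.06)&(W[...,2]<.17)&(abs(W[...,0]-.53)<.12)&(abs(W[...,1]-.137)<.12)
    n,l,st,ce=cv2.connectedComponentsWithStats(brown.astype(np.uint8))
    for i in range(1,n):
        if st[i,4]>15:print("brown blob",st[i],W[l==i].mean(0).round(3))
E
python3 - <<'E'
from h import *
sink()
p,d,c=grab("wrist");cv2.imwrite("pics/w2.png",p[...,::-1])
m=(p[...,0].astype(int)>1.8*p[...,1])&(d<.6);n,l,st,ce=cv2.connectedComponentsWithStats(m.astype(np.uint8));print(st[st[:,4]>40])
E
```

```text
scene rim sink mm median 2.66 [2.  2.5 2.1 2.6 2.6 3.2 1.7 3.1 2.8 1.9 3.4 2.2 6.9 4.2 3.6 4.1 3.3 2.3
 2.7 1.5]
brown blob [203 140  10  10  42] [0.536 0.164 0.098]
[[     0      0    560    420 235134]
 [   388      0     20      6     57]]
```

Emit:
{"api": "servo_tool", "payload": {
  "plan": [
    [0,0,0.1,0.59,-0.09,0],
    [0,0,0.1,0.99,-0.15,0],
    [0,0,0.1,0.99,-0.15,0],
    [0,0,0.1,0.99,-0.15,0],
    [0,0,0.1,0.99,-0.15,0],
    [0,0,0.1,0.99,-0.15,0],
    [0,0,0.1,0.99,-0.15,0],
    [-0.2,-0.6,0,0.99,-0.15,0]
  ]
}}

```text
clock: 11.65
tool_pos: [0.5167, 0.0859, 0.3409]
ee_rot: [0.066, 0.754, 0.649, -0.075]
contact_force: [0.6, -1.6, -2.1]
finger_gap: 0.013
finger_force: 59.8
```

Emit:
{"api": "servo_tool", "payload": {
  "plan": [
    [-0.2,-0.9,0,0.99,-0.15,0],
    [-0.2,-0.9,0,0.99,-0.15,0],
    [-0.2,-0.9,0,0.99,-0.15,0],
    [-0.2,-0.9,0,0.69,-0.1,0],
    [-0.2,-0.8,-0.4,0,0,0],
    [-0.2,-0.5,-0.8,0,0,0],
    [-0.2,-0.1,-0.9,0,0,0],
    [0,0,-0.7,0,0,0]
  ]
}}

```text
clock: 12.65
tool_pos: [0.4496, -0.1468, 0.197]
ee_rot: [-0.123, 0.746, 0.641, 0.133]
contact_force: [-0.2, 0.1, -1.9]
finger_gap: 0.0129
finger_force: 59.9
```

```bash
python3 - <<'E'
from h import *
show()
from scipy.spatial.transform import Rotation as R
s=manip.sense();z=lambda Q:R.from_quat(np.roll(Q,-1))
print("rot error to grasp (rotvec deg, apply to mend)",np.degrees((z([-0.1412,0.7401,0.6368,0.1637])*z(s["ee_rot"]).inv()).as_rotvec()).round(2))
E
```

```text
t 12.65 q [-0.6773, 0.0443, 1.7088, 0.3062, 1.5885, -0.551] p [0.4496, -0.1468, 0.197] Q [-0.1232, 0.7461, 0.6407, 0.1329] gap 0.01294179114531341 ff 59.88161467015743
rot error to grasp (rotvec deg, apply to mend) [ 3.94 -1.35 -0.05]
```

Emit:
{"api": "servo_tool", "payload": {
  "plan": [
    [-0.06,-0.36,0,0.39,-0.13,0],
    [0,0,-0.4,0,0,0],
    [0,0,-0.5,0,0,0],
    [0,0,-0.5,0,0,0],
    [0,0,-0.3,0,0,0],
    [0,0,-0.15,0,0,0],
    [0,0,0,0,0,0],
    [0,0,0,0,0,0]
  ]
}}

```text
clock: 13.65
tool_pos: [0.4479, -0.1645, 0.107]
ee_rot: [-0.14, 0.739, 0.638, 0.164]
contact_force: [-0.5, 0.6, -2.9]
finger_gap: 0.013
finger_force: 59.9
```

```bash
cat >> h.py <<'E'
def err(p,Q):
    from scipy.spatial.transform import Rotation as R
    s=manip.sense();z=lambda Q:R.from_quat(np.roll(Q,-1))
    print("F",s["contact_force"].round(1),"dp units",((np.array(p)-s["tool_pos"])/.05).round(3),"rot units",(np.degrees((z(Q)*z(s["ee_rot"]).inv()).as_rotvec())/10).round(3))
E
python3 - <<'E'
from h import *
show();err([.4465,-.165,.1004],[-0.1412,0.7401,0.6368,0.1637])
E
```

```text
t 13.65 q [-0.7427, 0.1585, 1.7968, 0.3596, 1.4482, -0.6872] p [0.4479, -0.1645, 0.107] Q [-0.1404, 0.7394, 0.6378, 0.1637] gap 0.013005245351955423 ff 59.86371036618948
F [-0.5  0.6 -2.9] dp units [-0.029 -0.01  -0.131] rot units [ 0.008  0.009 -0.011]
```

Emit:
{"api": "servo_tool", "payload": {
  "plan": [
    [-0.03,-0.01,-0.05,0,0,0],
    [0,0,-0.05,0,0,0],
    [0,0,-0.03,0,0,0],
    [0,0,0,0,0,0],
    [0,0,0,0,0,0],
    [0,0,0,0,0,0],
    [0,0,0,0,0,0],
    [0,0,0,0,0,0]
  ]
}}

```text
clock: 14.65
tool_pos: [0.4465, -0.1653, 0.1006]
ee_rot: [-0.14, 0.74, 0.638, 0.164]
contact_force: [-2.2, -5.1, 10.0]
finger_gap: 0.0132
finger_force: 62.0
```

Emit:
{"api": "servo_tool", "payload": {
  "plan": [
    [0,0,0,0,0,0],
    [0,0,0,0,0,0],
    [0,0,0,0,0,0],
    [0,0,0,0,0,0],
    [-0.02,-0.13,0.3,0,0,0],
    [-0.03,-0.22,0.5,0,0,0],
    [-0.03,-0.22,0.5,0,0,0],
    [-0.02,-0.11,0.3,0,0,0]
  ],
  "jaw": 0.7
}}

```text
clock: 15.65
tool_pos: [0.4413, -0.1997, 0.1817]
ee_rot: [-0.14, 0.74, 0.638, 0.164]
contact_force: [-0.5, 0.3, 0.8]
finger_gap: 0.0595
finger_force: 0.0
```

Emit:
{"api": "servo_tool", "payload": {
  "plan": [
    [0.23,-0.7,0,0,0,0.26],
    [0.23,-0.73,0,0,0,0.26],
    [0.23,-0.73,0,0,0,0],
    [0.23,-0.73,0,0,0,0],
    [0,0,0,0,0,0],
    [0,0,0,0,0,0],
    [0,0,0,0,0,0],
    [0,0,0,0,0,0]
  ]
}}

```text
clock: 16.65
tool_pos: [0.4871, -0.3427, 0.1802]
ee_rot: [-0.148, 0.71, 0.671, 0.157]
contact_force: [-0.6, -0.1, -0.3]
finger_gap: 0.0598
finger_force: 0.0
```

```bash
python3 - <<'E'
from h import *
from ik import toolR
wlog(8)
Q=np.roll(toolR(86.7,25,0).as_quat(),1);print(Q.round(4));err([.4882,-.3452,.1725],Q)
p,d,c=grab("scene");cv2.imwrite("pics/s5.png",cv2.resize(p[150:310,200:400,::-1],None,fx=3,fy=3))
p,d,c=grab("wrist");cv2.imwrite("pics/w3.png",p[...,::-1])
E
```

```text
F [-0.353  0.063 -0.226] sd [0.357 0.345 0.4  ] T [-0.192  0.035  0.005] sd [0.041 0.045 0.017]
t 17.05 q [-0.8893, 0.3978, 1.3318, 0.292, 1.7358, -0.8315] p [0.4872, -0.3432, 0.1798] Q [-0.1481, 0.7098, 0.6705, 0.157] gap 0.05946112295252116 ff 0.0
[-0.1486  0.7099  0.6702  0.1574]
F [ 0.4 -0.5 -0.3] dp units [ 0.021 -0.039 -0.146] rot units [ 0.007  0.001 -0.004]
```

View pics/w3.png

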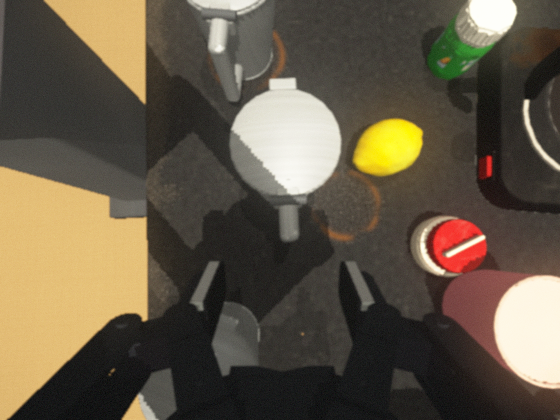

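Wrist view: the handle of jug B at (288,220) is close to centred between the fingers (about 282). Jug A stands upright at (225,40). Next I'll grasp and lift B, and check A's pose.

Emit:
{"api": "servo_tool", "payload": {
  "plan": [
    [0.03,0.2,-0.5,0,0,0],
    [0.03,0.22,-0.55,0,0,0],
    [0.03,0.21,-0.55,0,0,0],
    [0,0,0,0,0,0],
    [0,0,0,0,0,0],
    [0,0,0,0,0,0],
    [0,0,0,0,0,0],
    [0,0,0,0,0,0]
  ]
}}

```text
clock: 18.15
tool_pos: [0.4917, -0.3119, 0.1001]
ee_rot: [-0.148, 0.71, 0.671, 0.157]
contact_force: [0.4, -0.2, 0.2]
finger_gap: 0.0597
finger_force: 0.0
```

Emit:
{"api": "servo_tool", "payload": {
  "plan": [
    [0,0,0,0,0,0],
    [0,0,0,0,0,0],
    [0,0,0,0,0,0],
    [0,0,0,0,0,0],
    [0,0,0,0,0,0],
    [0,0,0,0,0,0],
    [0,0,0,0,0,0],
    [0,0,0,0,0,0]
  ],
  "jaw": 0
}}

```text
clock: 19.15
tool_pos: [0.4917, -0.3118, 0.0999]
ee_rot: [-0.148, 0.71, 0.671, 0.157]
contact_force: [-2.2, -1.9, 4.1]
finger_gap: 0.0135
finger_force: 59.0
```

```bash
cat >> h.py <<'E'
def jugs(which,names=("scene","side")):
    from scipy.optimize import least_squares
    Ws=[];Cs=[]
    for n in names:
        p,d,c=grab(n);Ws.append(cloud(d,c).reshape(-1,3));Cs.append(p.reshape(-1,3).astype(int))
    A=np.concatenate(Ws);C=np.concatenate(Cs);grey=np.ptp(C,axis=1)<40
    for c0 in which:
        c=np.array(c0)
        for it in range(4):
            R=np.hypot(*(A[:,:2]-c).T);P=A[grey&(A[:,2]>.02)&(A[:,2]<.095)&(R<.046)&(R>.022)]
            c=least_squares(lambda q:np.hypot(P[:,0]-q[0],P[:,1]-q[1])-.0315-.009*P[:,2]/.11,c,loss="soft_l1",f_scale=.002).x
        d=A[:,:2]-c;R=np.hypot(*d.T);q=d[grey&(A[:,2]>.103)&(A[:,2]<.118)&(R>.052)&(R<.078)&(d[:,1]<0)]
        lid=A[grey&(R<.03)&(A[:,2]>.05)][:,2]
        print("jug",c.round(4),len(P),"yaw",np.degrees(np.arctan2(q[:,1].mean(),q[:,0].mean())).round(1),len(q),"lid z",np.median(lid).round(4))
E
python3 - <<'E'
from h import *
show();jugs([(.4565,-.0971)],("scene",)); sink()
E
```

```text
t 19.15 q [-0.8533, 0.424, 1.4656, 0.2994, 1.5724, -0.8448] p [0.4917, -0.3118, 0.0999] Q [-0.1481, 0.7098, 0.6705, 0.157] gap 0.013492902203545975 ff 59.04073476791382
jug [ 0.4554 -0.098 ] 452 yaw -100.7 44 lid z 0.1153
scene rim sink mm median 2.77 [ 2.   2.7  2.6  3.2  2.6  3.1  1.7  2.4 12.2  3.4  2.8  2.8  3.1  3.1
  2.3  3.   1.9]
brown blob [205 147  10   3  20] [0.531 0.143 0.093]
```

Emit:
{"api": "servo_tool", "payload": {
  "plan": [
    [0,0,0.3,0,0,0],
    [0,0,0.5,0,0,0],
    [0,0,0.5,0,0,0],
    [0,0,0.3,0,0,0],
    [0,0,0,0,0,0],
    [0,0,0,0,0,0],
    [0,0,0,0,0,0],
    [0,0,0,0,0,0]
  ]
}}

```text
clock: 20.25
tool_pos: [0.4916, -0.3117, 0.1792]
ee_rot: [-0.149, 0.71, 0.67, 0.157]
contact_force: [1.0, 0.6, -2.3]
finger_gap: 0.0133
finger_force: 58.7
```

```bash
python3 - <<'E'
from h import *
wlog(8)
E
```

```text
F [-0.172  0.182 -2.486] sd [0.512 0.452 0.642] T [-0.483  0.016 -0.005] sd [0.036 0.023 0.022]
t 20.65 q [-0.8533, 0.361, 1.3823, 0.3027, 1.7124, -0.8012] p [0.4917, -0.3117, 0.1798] Q [-0.1482, 0.7098, 0.6705, 0.1571] gap 0.013034524208534747 ff 58.67030404508114
```

Jug B weighs about 0.23 to 0.25 kg, so it holds walnuts and goes straight back down. On to jug C.

Emit:
{"api": "servo_tool", "payload": {
  "plan": [
    [0,0,-0.4,0,0,0],
    [0,0,-0.5,0,0,0],
    [0,0,-0.4,0,0,0],
    [0,0,-0.2,0,0,0],
    [0,0,-0.08,0,0,0],
    [0,0,-0.02,0,0,0],
    [0,0,0,0,0,0],
    [0,0,0,0,0,0]
  ]
}}

```text
clock: 21.65
tool_pos: [0.4918, -0.3119, 0.1003]
ee_rot: [-0.148, 0.71, 0.671, 0.157]
contact_force: [-0.0, 0.4, -1.9]
finger_gap: 0.0133
finger_force: 58.7
```

Emit:
{"api": "servo_tool", "payload": {
  "plan": [
    [0,0,0,0,0,0],
    [0,0,0,0,0,0],
    [0,0,0,0,0,0],
    [0,0,0,0,0,0],
    [-0.01,-0.13,0.3,0,0,0],
    [-0.01,-0.22,0.5,0,0,0],
    [-0.01,-0.22,0.5,0,0,0],
    [-0.01,-0.11,0.3,0,0,0]
  ],
  "jaw": 0.7
}}

```text
clock: 22.65
tool_pos: [0.4897, -0.3468, 0.1818]
ee_rot: [-0.147, 0.71, 0.671, 0.157]
contact_force: [0.5, -0.2, -0.1]
finger_gap: 0.0599
finger_force: 0.0
```

Emit:
{"api": "servo_tool", "payload": {
  "plan": [
    [-0.44,-0.62,0,0,0,-0.46],
    [-0.44,-0.62,0,0,0,-0.46],
    [-0.44,-0.62,0,0,0,-0.45],
    [-0.44,-0.62,0,0,0,-0.45],
    [-0.42,-0.62,0,0,0,-0.45],
    [0,0,0,0,0,0],
    [0,0,0,0,0,0],
    [0,0,0,0,0,0]
  ]
}}

```text
clock: 23.65
tool_pos: [0.3813, -0.5001, 0.1799]
ee_rot: [-0.114, 0.827, 0.518, 0.183]
contact_force: [0.1, 0.3, 0.1]
finger_gap: 0.0596
finger_force: 0.0
```

```bash
python3 - <<'E'
from h import *
from ik import toolR
wlog(8)
Q=np.roll(toolR(64,25,0).as_quat(),1);print(Q.round(4));err([.3806,-.4999,.1725],Q)
p,d,c=grab("wrist");cv2.imwrite("pics/w4.png",p[...,::-1])
E
```

```text
F [-0.16  -0.003 -0.157] sd [0.483 0.341 0.555] T [-0.176  0.098  0.006] sd [0.028 0.023 0.033]
t 24.05 q [-1.1947, 0.4463, 1.2637, 0.3203, 1.7274, -0.739] p [0.3808, -0.5007, 0.1798] Q [-0.1143, 0.8278, 0.5178, 0.1831] gap 0.06006698994332018 ff 0.0
[-0.1147  0.8279  0.5174  0.1836]
F [-0.5 -0.7 -0.8] dp units [-0.004  0.016 -0.146] rot units [ 0.007 -0.001 -0.005]
```

View pics/w4.png

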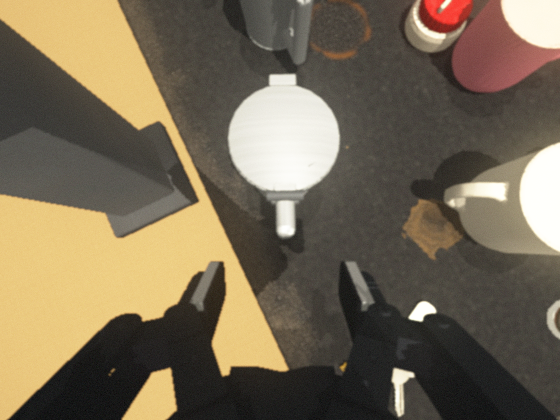

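Wrist view: the handle of jug C at (286,217) is centred between the fingers.

Emit:
{"api": "servo_tool", "payload": {
  "plan": [
    [0.1,0.2,-0.5,0,0,0],
    [0.1,0.21,-0.55,0,0,0],
    [0.1,0.2,-0.55,0,0,0],
    [0,0,0,0,0,0],
    [0,0,0,0,0,0],
    [0,0,0,0,0,0],
    [0,0,0,0,0,0],
    [0,0,0,0,0,0]
  ]
}}

```text
clock: 25.1
tool_pos: [0.3956, -0.4705, 0.1001]
ee_rot: [-0.114, 0.828, 0.518, 0.183]
contact_force: [0.8, -0.6, -0.1]
finger_gap: 0.0598
finger_force: 0.0
```

Emit:
{"api": "servo_tool", "payload": {
  "plan": [
    [0,0,0,0,0,0],
    [0,0,0,0,0,0],
    [0,0,0,0,0,0],
    [0,0,0,0,0,0],
    [0,0,0,0,0,0],
    [0,0,0,0,0,0],
    [0,0,0,0,0,0],
    [0,0,0,0,0,0]
  ],
  "jaw": 0
}}

```text
clock: 26.1
tool_pos: [0.3957, -0.4703, 0.0999]
ee_rot: [-0.114, 0.828, 0.518, 0.183]
contact_force: [0.6, -0.1, 2.2]
finger_gap: 0.0131
finger_force: 58.8
```

```bash
python3 - <<'E'
from h import *
show();jugs([(.4565,-.0971),(.494,-.2432)],("scene",))
E
```

```text
t 26.1 q [-1.1574, 0.4672, 1.4029, 0.3274, 1.5638, -0.7553] p [0.3957, -0.4703, 0.0999] Q [-0.1142, 0.8279, 0.5177, 0.1831] gap 0.01314153020439798 ff 58.795608803629875
jug [ 0.4552 -0.0978] 452 yaw -105.7 1 lid z 0.1155
jug [ 0.4936 -0.2458] 212 yaw nan 0 lid z nanh.py:55: RuntimeWarning: Mean of empty slice.
  print("jug",c.round(4),len(P),"yaw",np.degrees(np.arctan2(q[:,1].mean(),q[:,0].mean())).round(1),len(q),"lid z",np.median(lid).round(4))
  ret = ret.dtype.type(ret / rcount)
  return _methods._mean(a, axis=axis, dtype=dtype,
```

Emit:
{"api": "servo_tool", "payload": {
  "plan": [
    [0,0,0.3,0,0,0],
    [0,0,0.5,0,0,0],
    [0,0,0.5,0,0,0],
    [0,0,0.3,0,0,0],
    [0,0,0,0,0,0],
    [0,0,0,0,0,0],
    [0,0,0,0,0,0],
    [0,0,0,0,0,0]
  ]
}}

```text
clock: 27.15
tool_pos: [0.3956, -0.4701, 0.1792]
ee_rot: [-0.115, 0.828, 0.518, 0.183]
contact_force: [-0.0, 0.5, -3.5]
finger_gap: 0.0132
finger_force: 58.7
```

```bash
python3 - <<'E'
from h import *
wlog(8)
from ik import *
B=np.array([.530,.137]);f=64.;F=np.array([np.cos(np.radians(f)),np.sin(np.radians(f))])
q=manip.sense()["joint_pos"];p0=manip.sense()["tool_pos"];p1=tcp_for_lip([*(B-.05*F),.20],f,113)
for th,p in [(0,[*(p0[:2]),.34]),(0,(p0*.5+[*(p1[:2]*.5),.17])),(24,[*p1[:2],.34]),(90,[*p1[:2],.32]),(113,p1)]:
    q,e=ik(np.array(p),toolR(f,25,th),q);print(th,np.round(p,4),"e",round(e,3),q.round(2))
E
```

```text
F [-0.075  0.455 -3.813] sd [0.44  0.51  0.362] T [-0.566  0.29  -0.008] sd [0.033 0.034 0.03 ]
t 27.55 q [-1.1574, 0.4067, 1.3194, 0.3302, 1.7003, -0.7087] p [0.3957, -0.4703, 0.1798] Q [-0.1143, 0.8279, 0.5177, 0.1831] gap 0.013150897486180249 ff 58.67236755788326
0 [ 0.3957 -0.4703  0.34  ] e 0.0 [-1.16  0.36  1.06  0.36  1.99 -0.6 ]
0 [ 0.4591 -0.1742  0.2599] e 0.0 [-0.78 -0.01  1.65  0.41  1.64 -0.32]
24 [0.5226 0.1219 0.34  ] e 0.0 [0.08 0.05 1.38 0.02 1.71 0.53]
90 [0.5226 0.1219 0.32  ] e 0.0 [ 0.41  0.54  1.14 -0.87  2.27  0.58]
113 [0.5226 0.1219 0.3038] e 0.0 [ 0.44  0.69  1.19 -1.17  2.39  0.49]
```

Jug C weighs about 0.37 kg, so it holds sugar. Pour it.

Emit:
{"api": "servo_tool", "payload": {
  "plan": [
    [0.1,0.3,0.9,0,0,0],
    [0.15,0.6,0.9,0,0,0],
    [0.17,0.9,0.7,0,0,0],
    [0.17,0.9,0.5,0,0,0],
    [0.17,0.9,0.2,0,0,0],
    [0.17,0.9,0,0,0,0],
    [0.17,0.9,0,0,0,0],
    [0.17,0.9,0,0,0,0]
  ]
}}

```text
clock: 28.55
tool_pos: [0.4591, -0.1537, 0.34]
ee_rot: [-0.114, 0.828, 0.518, 0.183]
contact_force: [-0.1, 0.3, -4.1]
finger_gap: 0.0132
finger_force: 59.2
```

Emit:
{"api": "servo_tool", "payload": {
  "plan": [
    [0.18,0.9,0,0,0,0],
    [0.18,0.9,0,0,0,0],
    [0.18,0.9,0,0,0,0],
    [0.18,0.9,0,0,0,0],
    [0.18,0.9,0,-0.36,0.18,0],
    [0.18,0.7,0,-0.54,0.26,0],
    [0.18,0.34,0,-0.63,0.31,0],
    [0,0,0,-0.63,0.31,0]
  ]
}}

```text
clock: 29.55
tool_pos: [0.5221, 0.1231, 0.34]
ee_rot: [-0.003, 0.847, 0.531, 0.005]
contact_force: [-0.2, -1.2, -4.6]
finger_gap: 0.0128
finger_force: 59.1
```

```bash
python3 - <<'E'
from h import *
from ik import toolR
show();err([.5226,.1219,.34],np.roll(toolR(64,25,24).as_quat(),1))
E
```

```text
t 29.55 q [0.0821, 0.0509, 1.3739, 0.0104, 1.7113, 0.5352] p [0.5221, 0.1231, 0.34] Q [-0.0033, 0.8475, 0.5308, 0.0048] gap 0.012779156940523787 ff 59.09435883164406
F [-0.2 -1.2 -4.6] dp units [ 0.01  -0.025 -0.001] rot units [ 0.028 -0.017 -0.012]
```

Emit:
{"api": "servo_tool", "payload": {
  "plan": [
    [0,0,0,-0.9,0.44,0],
    [0,0,0,-0.9,0.44,0],
    [0,0,0,-0.9,0.44,0],
    [0,0,0,-0.81,0.39,0],
    [0,0,-0.1,-0.72,0.35,0],
    [0,0,-0.1,-0.63,0.31,0],
    [0,0,-0.1,-0.54,0.26,0],
    [0,0,-0.1,-0.54,0.26,0]
  ]
}}

```text
clock: 30.55
tool_pos: [0.5222, 0.1221, 0.3194]
ee_rot: [0.286, 0.714, 0.446, -0.458]
contact_force: [0.2, -1.2, -2.7]
finger_gap: 0.0131
finger_force: 59.5
```

Emit:
{"api": "servo_tool", "payload": {
  "plan": [
    [0,0,-0.1,-0.54,0.26,0],
    [0,0,-0.1,-0.54,0.26,0],
    [0,0,-0.1,-0.54,0.26,0],
    [0,0,0,-0.45,0.22,0],
    [0,0,0,0,0,0],
    [0,0,0,0,0,0],
    [0,0,0,0,0,0],
    [0,0,0,0,0,0]
  ]
}}

```text
clock: 31.55
tool_pos: [0.5221, 0.1217, 0.3053]
ee_rot: [0.369, 0.61, 0.38, -0.589]
contact_force: [-0.6, 0.9, -2.5]
finger_gap: 0.0132
finger_force: 59.8
```

```bash
python3 - <<'E'
from h import *
from ik import toolR
wlog(8);err([.5226,.1219,.304],np.roll(toolR(64,25,113).as_quat(),1));sink()
E
```

```text
F [ 0.074  0.126 -2.389] sd [0.452 0.504 0.308] T [ 0.868 -0.426  0.005] sd [0.034 0.036 0.03 ]
t 31.95 q [0.4388, 0.6855, 1.1873, -1.175, 2.3943, 0.494] p [0.5222, 0.1217, 0.3048] Q [0.3693, 0.6095, 0.3801, -0.5896] gap 0.012658679341889658 ff 59.75159715861082
F [ 0.2  0.5 -2.1] dp units [ 0.009  0.003 -0.015] rot units [0.02  0.003 0.   ]
scene rim sink mm median 5.35 [4.7 5.1 5.7 5.4 5.4 5.5 4.6 5.3 5.7 4.9 4.8 5.4 5.9 6.1 5.2 5.8 5.3 5.1
 6.  4.5]
brown blob [201 133  10  12  59] [0.544 0.171 0.114]
```

Sink is 5.35 mm, so all four balls are in the bowl. Return jug C.

Emit:
{"api": "servo_tool", "payload": {
  "plan": [
    [0,0,0.1,0.45,-0.22,0],
    [0,0,0.1,0.81,-0.39,0],
    [0,0,0.1,0.81,-0.39,0],
    [0,0,0.1,0.81,-0.39,0],
    [0,0,0.1,0.81,-0.39,0],
    [0,0,0.1,0.81,-0.39,0],
    [0,0,0.1,0.81,-0.39,0],
    [0,0,0,0.81,-0.39,0]
  ]
}}

```text
clock: 33.0
tool_pos: [0.5222, 0.122, 0.3406]
ee_rot: [0.091, 0.835, 0.522, -0.147]
contact_force: [0.7, -0.7, -2.7]
finger_gap: 0.0129
finger_force: 59.4
```

Emit:
{"api": "servo_tool", "payload": {
  "plan": [
    [-0.04,-0.2,0,0.81,-0.39,0],
    [-0.09,-0.4,0,0.81,-0.39,0],
    [-0.13,-0.6,0,0.81,-0.39,0],
    [-0.13,-0.6,0,0.81,-0.39,0],
    [-0.13,-0.6,0,0.81,-0.39,0],
    [-0.17,-0.8,0,0,0,0],
    [-0.17,-0.8,0,0,0,0],
    [-0.17,-0.8,0,0,0,0]
  ]
}}

```text
clock: 34.0
tool_pos: [0.4698, -0.1197, 0.3399]
ee_rot: [-0.116, 0.828, 0.519, 0.18]
contact_force: [1.8, 0.3, -2.2]
finger_gap: 0.0132
finger_force: 59.4
```

Emit:
{"api": "servo_tool", "payload": {
  "plan": [
    [-0.18,-0.85,0,0,0,0],
    [-0.18,-0.85,0,0,0,0],
    [-0.18,-0.85,0,0,0,0],
    [-0.18,-0.85,0,0,0,0],
    [-0.18,-0.85,0,0,0,0],
    [-0.18,-0.85,0,0,0,0],
    [-0.18,-0.85,0,0,0,0],
    [-0.18,-0.85,0,0,0,0]
  ]
}}

```text
clock: 35.0
tool_pos: [0.398, -0.4596, 0.3397]
ee_rot: [-0.116, 0.828, 0.519, 0.179]
contact_force: [1.2, 0.4, -1.1]
finger_gap: 0.0129
finger_force: 59.4
```

```bash
python3 - <<'E'
from h import *
show();err([.3957,-.4703,.1],[-0.1142,0.8279,0.5177,0.1831])
jugs([(.4565,-.0971),(.494,-.2432)],("scene","side"))
E
```

```text
t 35.0 q [-1.1442, 0.3421, 1.0841, 0.3535, 1.9821, -0.5948] p [0.398, -0.4596, 0.3397] Q [-0.1162, 0.8276, 0.519, 0.1795] gap 0.012947014966288762 ff 59.43312976509333
F [ 1.2  0.4 -1.1] dp units [-0.046 -0.213 -4.794] rot units [ 0.004 -0.044 -0.023]
jug [ 0.4553 -0.0973] 657 yaw -99.7 69 lid z 0.115
jug [ 0.4942 -0.2442] 1056 yaw -95.5 61 lid z 0.1149
```

Emit:
{"api": "servo_tool", "payload": {
  "plan": [
    [-0.04,-0.18,-0.6,0,-0.04,-0.02],
    [0,0,-0.9,0,0,0],
    [0,0,-0.9,0,0,0],
    [0,0,-0.9,0,0,0],
    [0,0,-0.7,0,0,0],
    [0,0,-0.4,0,0,0],
    [0,0,-0.2,0,0,0],
    [0,0,0,0,0,0]
  ]
}}

```text
clock: 36.1
tool_pos: [0.3968, -0.4674, 0.1102]
ee_rot: [-0.114, 0.828, 0.518, 0.183]
contact_force: [-0.4, 0.9, -1.9]
finger_gap: 0.0133
finger_force: 59.4
```

```bash
python3 - <<'E'
from h import *
err([.3957,-.4703,.1],[-0.1142,0.8279,0.5177,0.1831])
E
```

```text
F [-0.4  0.9 -1.9] dp units [-0.021 -0.059 -0.203] rot units [ 0.005 -0.    -0.004]
```

Emit:
{"api": "servo_tool", "payload": {
  "plan": [
    [-0.02,-0.06,0,0,0,0],
    [0,0,-0.1,0,0,0],
    [0,0,-0.06,0,0,0],
    [0,0,-0.04,0,0,0],
    [0,0,0,0,0,0],
    [0,0,0,0,0,0],
    [0,0,0,0,0,0],
    [0,0,0,0,0,0]
  ]
}}

```text
clock: 37.1
tool_pos: [0.3957, -0.4706, 0.1003]
ee_rot: [-0.114, 0.828, 0.518, 0.183]
contact_force: [-2.8, -1.4, 5.2]
finger_gap: 0.0132
finger_force: 60.7
```

Emit:
{"api": "servo_tool", "payload": {
  "plan": [
    [0,0,0,0,0,0],
    [0,0,0,0,0,0],
    [0,0,0,0,0,0],
    [0,0,0,0,0,0],
    [-0.06,-0.12,0.3,0,0,0],
    [-0.1,-0.2,0.5,0,0,0],
    [-0.1,-0.2,0.5,0,0,0],
    [-0.06,-0.12,0.5,0,0,0]
  ],
  "jaw": 0.7
}}

```text
clock: 38.1
tool_pos: [0.3792, -0.5031, 0.1917]
ee_rot: [-0.114, 0.828, 0.518, 0.183]
contact_force: [0.6, -0.2, 0.1]
finger_gap: 0.0595
finger_force: 0.0
```

Emit:
{"api": "servo_tool", "payload": {
  "plan": [
    [-0.3,-0.3,0.7,0,0,0],
    [-0.3,-0.3,0.7,0,0,0],
    [-0.3,-0.3,0.7,0,0,0],
    [0,0,0,0,0,0],
    [0,0,0,0,0,0],
    [0,0,0,0,0,0],
    [0,0,0,0,0,0],
    [0,0,0,0,0,0]
  ]
}}

```text
clock: 39.1
tool_pos: [0.3348, -0.5471, 0.2945]
ee_rot: [-0.114, 0.828, 0.518, 0.183]
contact_force: [0.2, 1.0, -0.1]
finger_gap: 0.0597
finger_force: 0.0
```

```bash
python3 - <<'E'
from h import *
jugs([(.4565,-.0971),(.494,-.2432),(.4253,-.4081)]);sink()
p,d,c=grab("scene");cv2.imwrite("pics/end.png",p[...,::-1])
E
```

```text
jug [ 0.4553 -0.0974] 658 yaw -99.5 69 lid z 0.115
jug [ 0.4941 -0.244 ] 1076 yaw -95.3 66 lid z 0.1149
jug [ 0.4242 -0.4088] 1039 yaw -117.4 82 lid z 0.115
scene rim sink mm median 5.25 [4.8 5.  5.6 5.3 5.  5.9 3.9 6.4 6.2 4.9 5.2 5.6 4.6]
brown blob [200 133  15  18 116] [0.537 0.163 0.104]
```

View pics/end.png

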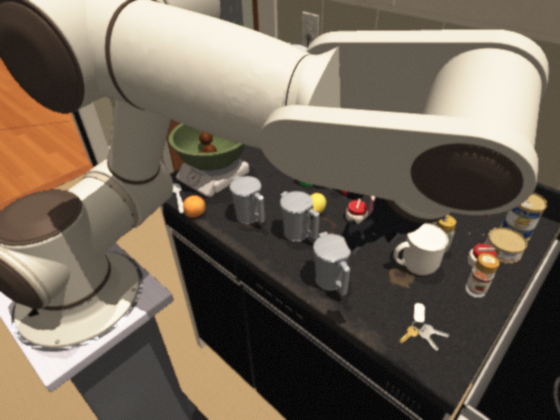

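The final view shows all three jugs upright in place at (246,200), (297,217) and (332,262). The sugar is in the bowl at (206,142), and the lemon, mandarin and mug look unmoved.

```bash
python3 -c "
from plant import manip
print(manip.close_job())"
```

```text
the job is handed in; nothing more can be done
None
```

Jugs A and C held sugar and all four balls are now in the bowl on the scale (sink about 5.3 mm, as expected for four); jug B held walnuts and was only lifted and set back, all three jugs stand within about 1.5 mm of where they were, and the job is handed in.

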